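Try out the bench scale by hand

TASK

Try out the bench scale with your fingertips, touching it lightly and grasping nothing: press the round key down to switch it on, then press the long bar key down to zero it, then push the steel weighing pan about half-way down its travel, without driving it onto its stop, and finish while still holding it down there. Leave the square key alone, never lift the pan, and do not disturb the bottle, the bangle or the sanding stick that lie around the scale.

Things in the scene. Friction and masses are not known exactly. Their poses are not given: they have to be found in the camera images.
- scale: Bench scale, fixed to the worktop: grey case 230 mm deep (x) by 200 mm wide (y), flat top 45 mm up. Origin under the middle of the case; x runs from the key side (by the robot) to the pan side, z up. Round steel pan 50 mm along +x. Three keys in a row 80 mm along -x: one in the middle, the others 56 mm to either side; which key is where varies, as do place and yaw of the scale.
- pan_top (a point): Middle of the upper face of the weighing pan, 68 mm above the worktop when nothing presses it, and it moves down with the pan. The pan is a round steel dish, flat inside to 55 mm from its middle, 120 mm across its rim, which stands 5 mm higher than its face.
- pan (a joint): How far the pan is pushed down, m: 0 when free, 0.014 on its stop, below 0 when lifted. It springs back; the spring takes 0.4 N per mm (about 3 N half-way, 7 mm).
- round_key_top (a point): Middle of the top face of the round key (white, 26 mm diameter), 63 mm above the worktop when up and 12 mm proud of its black bezel (56 by 46 mm). x, y axes as the scale's.
- round_key (a joint): How far the round key is pressed, m: 0 up, 0.009 on its stop; it counts as pressed beyond 0.0045. Moves with about 3 N and stays where it is pushed.
- bar_key_top (a point): Middle of the top face of the long bar key (white, 42 mm along the scale's x by 14 mm), 63 mm above the worktop when up and 12 mm proud of its black bezel.
- bar_key (a joint): How far the bar key is pressed, m: 0 up, 0.009 on its stop; it counts as pressed beyond 0.0045. Moves with about 3 N and stays where it is pushed.
- square_key_top (a point): Middle of the top face of the square key (white, 24 by 24 mm), 63 mm above the worktop, 12 mm proud of its bezel. Not to be pressed.
- square_key (a joint): How far the square key is pressed, m: 0 up, 0.009 on its stop. Must stay up.
- bottle_mid (a point): Centre of the loose amber glass bottle with black cap, 41 mm diameter, 98 mm tall, standing behind the scale.
- bangle_mid (a point): Loose open silver bangle with a set stone, 72 by 88 mm, 37 mm tall, lying to the right of the scale; the point lies on its middle, 10 mm up.
- stick_mid (a point): Centre of the loose round sanding stick, 110 mm long, 14 mm thick, lying to the left of the scale.

How it is judged:
By the outcome, as a careful person would: the job done as asked, in the order asked, and still so for the second after the job is handed in, while the arm keeps its last pose, push and grip.
It also fails if it takes over 40 s, if anything falls off the work surface, if the arm or the gripper's body presses on something with over 40 N, if the wrist force passes 120 N, or if a joint passes its speed limit or range.

ROBOT

A 6-joint arm with a two-finger parallel gripper is mounted at the origin on a cart in front of the work surface, level with it; the furniture and walls round the work are solid. World frame = base frame: x ahead of the robot, y to its left, z up, the work surface at z = 0. Lengths are in mm, angles in degrees, forces in N, time in s.
With the tool pointing down it reaches from about 300 to 825 mm from the base axis. Payload 5.4 kg.
Tool frame: the origin (TCP) lies on the centre line of the jaws, within the pads' length; the fingertips stand 8 mm ahead of it and the grasp point (between the pads) lies 11 mm behind it; y points along the fingers, x is the direction in which the jaws open and shut, and the axes are right-handed (so a half turn about y gives the same grasp; the last joint's range is limited). The gripper opens to 92 mm and grips with 3 to 60 N. Pads are 20 mm wide; open, the fingers measure 128 mm over their backs; the gripper's body (75 mm by 189 mm) begins 69 mm behind the grasp point.
Start: joints at [61.816, 9.076, 91.501, -0, 79.423, -12.038], TCP at [159.909, 552.3, 222.601] pointing down, gripper open.
Joint ranges: [-166.64, 166.64], [-54.1, 131.32], [10.49, 154.53], [-73.88, 253.88], [9.74, 151.15], [-171.62, 171.62]. Speed limits (degrees/s): [147.25, 147.25, 180, 180, 180, 180].

INTERFACE

Orientations are given as a 3x3 rotation matrix whose columns are the frame's x, y, z axes.
In Python, from bench import sensors, eyes, robot gives the robot as it stands.
- The arm moves only by the tool drive_tool, never from a script. Its argument "deltas" is a list of rows, each a list of 3 entries, a list of its own where there are three numbers: the shift along the world's x, y, z as a fraction of full scale, then the turn about the world's z as a fraction of full scale, then the closure, from -1 (fully open) to 1 (shut). A call has exactly 8 rows; each row is the pose to reach, as a shift and turn from the pose commanded when the call began; what a row does not reach only later rows make up. Full scale, the value 1, is 0.6 m for a shift and pi/2 rad for a turn. A row lasts 1/12 s, in which the tool goes at most 41.7 mm and 7.16 degrees, less where a joint would pass 70% of its speed; a pose out of reach is approached as far as the arm can. A call with a number of a shift or a turn outside -1 to 1 is refused whole. A call with a gripper value outside its range is refused whole. The fingers move at their own pace and stop on an object; the grip force is fixed at half the most. Time passes only in rows, so rows that repeat a pose let the fingers close, or fill a call up. It gives the time, the measured TCP pose, the force and the opening at its end, in the units of the state.
- sensors.read_state(): the state, without advancing time (a new reading comes with each control period).
- eyes.grab_frame(name): name is "side" or "top" or "wrist"; returns (picture, depth): 400x640x3 uint8, blue, green, red; 400x640 float32, mm along the optical axis (not along the pixel's ray), 0 where there is no reading.
- eyes.get_calibration(name): a dict with "fovy" (degrees; the focal length in pixels is half the picture's height over the tangent of half this angle, whatever the lens; pixels are square), "cx", "cy" (the principal point, pixels), "world_from_camera" (4x4, takes a point from camera to world coordinates). Camera axes: x right, y down, z forward; pixel columns grow to the right and rows downward; lengths in mm; the calibration is good to about 2 mm. A picture is of the moment at which its call begins: read the wrist's pose just before it. get_calibration takes no time and is no camera call; for the wrist camera it gives the pose at the moment of the call.
- robot.hand_in(): hands the job in, once; it reports no verdict.
The state is a dict: "time_s": time; "joints": joint angles; "qd": joint speeds; "joint_torque": joint torques, N m; "eef_pos": TCP position; "ee_rot": TCP orientation; "ft_force": force on the tool from outside, world axes, zero at the start; "torque": the same for the moment, N m; "grip_width": finger opening in mm.
Only numpy, scipy, OpenCV 4.12 (cv2) and the standard library are available. Lean on these libraries where they do the work, as an engineer would, in place of code of your own. Each camera call takes 0.05 s, during which the arm holds its last target. There are 200 camera calls.

## Working session

There is one attempt and no reset: what is moved stays moved. The work goes in short steps, Python scripts to look and compute and a tool call to move; the robot and the scene stay as the last step left them, time stands still between calls to the robot, and variables do not carry over. Pictures are saved under pics/ and viewed, about 8 in all and at most 12, crops included, and the job is handed in when it is done.

Besides the shell and the picture viewer there is one more tool, called after "Request:" by a JSON object that holds its "op" and its "data". drive_tool: Moves the arm, as the interface text tells. Its arguments: {"type":"object","properties":{"deltas":{"type":"array"}},"required":["deltas"]}

```bash
mkdir -p pics
python3 - <<'E'
from bench import sensors, eyes
import cv2,numpy as np
s=sensors.read_state();print(s["time_s"],s["eef_pos"],s["ee_rot"],s["grip_width"])
for n in("top","side"):
    p,d=eyes.grab_frame(n);cv2.imwrite(f"pics/{n}0.png",p);np.save(f"pics/{n}0.npy",d)
    c=eyes.get_calibration(n);print(n,c)
E
```

```text
0.0 [159.62143471 551.74567768 221.58502987] [[ 2.78102693e-01 -9.00411399e-04 -9.60550926e-01]
 [ 9.60549450e-01 -1.72745253e-03  2.78103885e-01]
 [-1.90971404e-03 -9.99998103e-01  3.84480473e-04]] 91.90954645804217
top {'fovy': 56.566095686265484, 'cx': 315.72397963883, 'cy': 200.73301608793884, 'world_from_camera': array([[ 2.31918856e-02, -9.79882106e-01,  1.98225113e-01,
         4.23376861e+02],
       [-9.99374742e-01, -2.80164485e-02, -2.15685679e-02,
        -4.47065555e+01],
       [ 2.66882174e-02, -1.97600955e-01, -9.79919181e-01,
         9.54799981e+02],
       [ 0.00000000e+00,  0.00000000e+00,  0.00000000e+00,
         1.00000000e+00]])}
side {'fovy': 48.93642979128228, 'cx': 322.4240787932324, 'cy': 204.2287531440288, 'world_from_camera': array([[ 3.39792049e-01,  8.15968239e-01, -4.67693486e-01,
         1.02452425e+03],
       [ 9.40470979e-01, -2.90844513e-01,  1.75851660e-01,
        -2.04383041e+02],
       [ 7.46328483e-03, -4.99605147e-01, -8.66221101e-01,
         8.50695583e+02],
       [ 0.00000000e+00,  0.00000000e+00,  0.00000000e+00,
         1.00000000e+00]])}
```

View pics/top0.png

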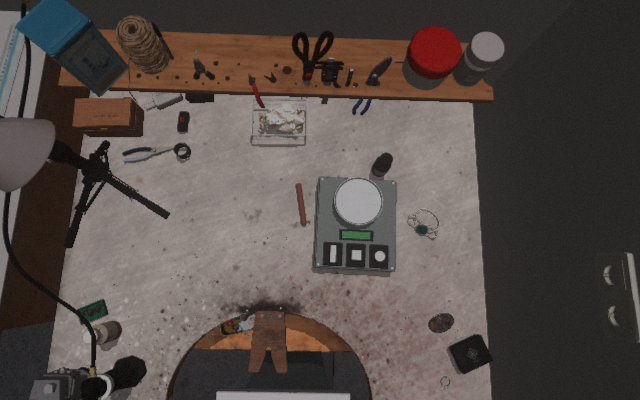

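The top view shows the scale with its pan at about (358,202). The keys in the row are bar (333,253), square (357,255) and round (379,256). The bottle is at (382,165), the bangle at (423,225) and the stick at (301,205).

```bash
cat > h.py <<'E'
import numpy as np
def ray(c,u,v,z):
    f=200/np.tan(np.radians(c["fovy"]/2));T=c["world_from_camera"]
    r=T[:3,:3]@np.array([(u-c["cx"])/f,(v-c["cy"])/f,1]);o=T[:3,3]
    return o+r*(z-o[2])/r[2]
def cloud(c,d):
    f=200/np.tan(np.radians(c["fovy"]/2));T=c["world_from_camera"]
    v,u=np.mgrid[:d.shape[0],:d.shape[1]]
    P=np.stack([(u-c["cx"])/f*d,(v-c["cy"])/f*d,d],-1)
    return P@T[:3,:3].T+T[:3,3]
E
python3 - <<'E'
from bench import eyes
from h import *
import cv2
c=eyes.get_calibration("top");d=np.load("pics/top0.npy");p=cv2.imread("pics/top0.png")
P=cloud(c,d)
for n,u,v,z in[("pan",358,202,68),("bar",333,253,63),("sq",357,255,63),("round",379,256,63)]:
    print(n,ray(c,u,v,z).round(1),P[v,u].round(1))
g=p.min(2)
for n,(a,b,e,f) in dict(bar=(325,242,343,264),sq=(347,244,367,266),round=(369,246,389,267),pan=(330,174,388,230)).items():
    m=g[b:f,a:e]>130;v,u=np.nonzero(m);print(n,m.sum(),a+u.mean(),b+v.mean(),ray(c,a+u.mean(),b+v.mean(),68 if n=="pan" else 63).round(1))
m=(P[...,2]>38)&(P[...,2]<52);m[:170]=0;m[275:]=0;m[:,:310]=0;m[:,400:]=0
print(cv2.minAreaRect(P[m][:,:2].astype(np.float32)))
for n,(a,b,e,f) in dict(bottle=(365,145,400,176),bangle=(402,205,445,245),stick=(290,178,312,230)).items():
    q=P[b:f,a:e].reshape(-1,3);q=q[q[:,2]>6];print(n,q.min(0).round(),q.max(0).round())
cv2.imwrite("pics/c.png",cv2.resize(p[140:280,280:450],None,fx=4,fy=4,interpolation=cv2.INTER_CUBIC))
E
```

```text
pan [ 602.6 -167.5   68. ] [ 602.3 -167.3   69.3]
bar [ 477.9 -108.5   63. ] [ 477.8 -108.3   65.2]
sq [ 474.6 -165.9   63. ] [ 474.6 -165.8   63.2]
round [ 473.5 -218.5   63. ] [ 473.5 -218.4   63.8]
bar 86 332.6162790697674 253.02325581395348 [ 477.8 -107.6   63. ]
sq 85 356.11764705882354 254.23529411764707 [ 476.3 -163.7   63. ]
round 77 379.4415584415584 255.6103896103896 [ 474.5 -219.6   63. ]
pan 1648 357.76638349514565 200.04672330097088 [ 607.4 -166.9   68. ]
((566.7994995117188, -164.8677978515625), (199.44821166992188, 251.8955841064453), 88.85189056396484)
bottle [ 423. -249.    6.] [763. -45. 955.]
bangle [ 423. -386.    6.] [604. -45. 955.]
stick [423. -45.   6.] [660.  -3. 955.]
```

View pics/c.png

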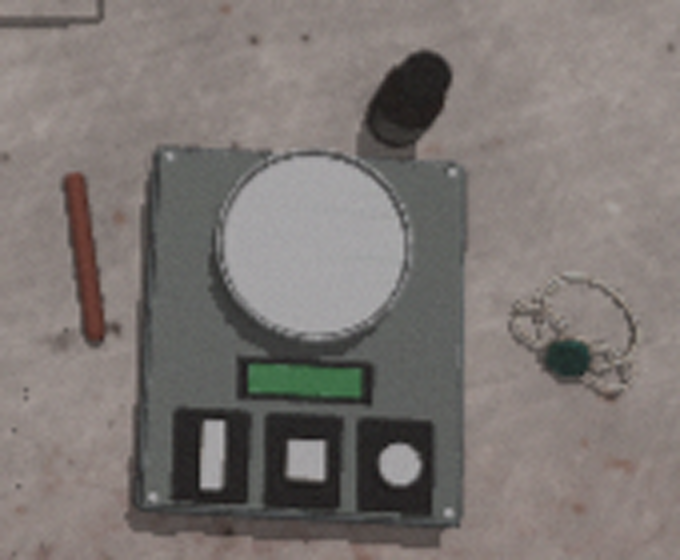

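The crop confirms bar on the left, square in the middle and round on the right. The pan centre fits the 130 mm offset from the key row, and the scale yaw is about -1.7°. Next I'll check clearance along the path.

Run:
```python
from bench import eyes
from h import *
c=eyes.get_calibration("top");d=np.load("pics/top0.npy");P=cloud(c,d)[d>0]
a=np.array([160,552]);b=np.array([474,-220]);L=np.linalg.norm(b-a);t=(b-a)/L
r=P[:,:2]-a;s=r@t;w=abs(r[:,0]*t[1]-r[:,1]*t[0])
for k in range(-100,900,50):
    m=(s>=k)&(s<k+50)&(w<120);print(k,(a+t*k).round(),m.sum(),P[m,2].max().round() if m.any() else None)
```

```text
-100 [122. 645.] 0 None
-50 [141. 598.] 0 None
0 [160. 552.] 548 130.0
50 [179. 506.] 1897 142.0
100 [198. 459.] 1421 141.0
150 [217. 413.] 3124 181.0
200 [235. 367.] 2673 166.0
250 [254. 320.] 2040 6.0
300 [273. 274.] 1769 6.0
350 [292. 228.] 1693 7.0
400 [311. 181.] 1664 7.0
450 [330. 135.] 1664 5.0
500 [348.  89.] 2013 6.0
550 [367.  43.] 1825 7.0
600 [386.  -4.] 1736 6.0
650 [405. -50.] 1946 49.0
700 [424. -96.] 2010 67.0
750 [ 443. -143.] 2009 77.0
800 [ 461. -189.] 2017 77.0
850 [ 480. -235.] 1746 79.0
```

View pics/side0.png

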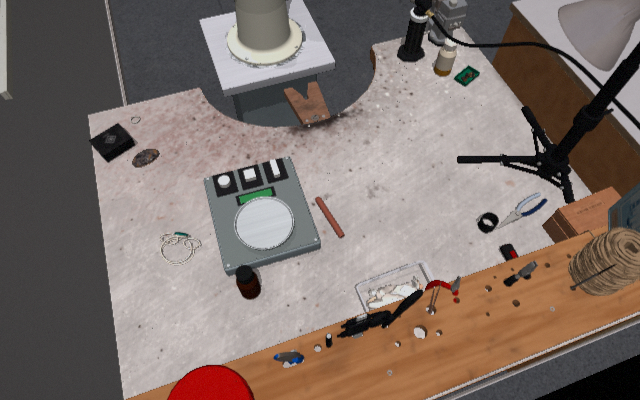

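The side view shows a tall black object near the arm's start at (412,40), up to about 181 mm high. I'll rise first, then travel.

Request:
{"op": "drive_tool", "data": {"deltas": [[[0,0,0.06],0,1],[[0,0,0.12],0,1],[[0,0,0.17],0,1],[[0.025,-0.06,0.17],0.03,1],[[0.05,-0.12,0.17],0.06,1],[[0.075,-0.18,0.17],0.1,1],[[0.1,-0.24,0.17],0.13,1],[[0.125,-0.3,0.17],0.16,1]]}}

```text
time_s: 0.77
eef_pos: [234.9, 370.6, 324.1]
ee_rot: [[0.027, -0.0, -1.0], [1.0, -0.0, 0.027], [-0.001, -1.0, 0.0]]
ft_force: [1.1, -1.2, 1.0]
grip_width: 40.5
```

Request:
{"op": "drive_tool", "data": {"deltas": [[[0.025,-0.06,0],0,1],[[0.05,-0.12,0],0,1],[[0.075,-0.18,0],0,1],[[0.1,-0.24,0],0,1],[[0.125,-0.3,0],0,1],[[0.15,-0.36,0],0,1],[[0.175,-0.42,0],0,1],[[0.2,-0.48,0],0,1]]}}

```text
time_s: 1.43
eef_pos: [355.0, 82.5, 324.4]
ee_rot: [[0.031, 0.0, -1.0], [1.0, 0.0, 0.031], [0.0, -1.0, -0.0]]
ft_force: [0.4, -0.3, 0.0]
grip_width: 0.4
```

Request:
{"op": "drive_tool", "data": {"deltas": [[[0.025,-0.06,-0.01],0,1],[[0.05,-0.12,-0.03],0,1],[[0.075,-0.18,-0.05],0,1],[[0.1,-0.24,-0.08],0,1],[[0.125,-0.3,-0.11],0,1],[[0.15,-0.36,-0.14],0,1],[[0.175,-0.42,-0.17],0,1],[[0.2,-0.48,-0.2],0,1]]}}

```text
time_s: 2.1
eef_pos: [472.7, -200.1, 205.9]
ee_rot: [[0.031, -0.0, -1.0], [1.0, 0.0, 0.031], [0.0, -1.0, 0.0]]
ft_force: [1.7, 1.0, 0.8]
grip_width: 0.4
```

Run:
```python
from bench import sensors,eyes
from h import *
import cv2
s=sensors.read_state();print(s["eef_pos"],s["ft_force"],s["joints"])
c=eyes.get_calibration("wrist");p,d=eyes.grab_frame("wrist");cv2.imwrite("pics/w0.png",p);np.save("pics/w0.npy",d)
print(c)
g=p.min(2);n,l,st,ce=cv2.connectedComponentsWithStats((g>120).astype(np.uint8))
P=cloud(c,d)
for i in range(1,n):
    if st[i,4]>300: print(st[i],ce[i].round(1),ray(c,*ce[i],63).round(1),np.median(P[l==i],0).round(1))
```

```text
[ 472.71874785 -200.0737808   205.92470153] [1.66262842 0.97630811 0.79933144] [-3.64520831e+01  6.53206637e-01  1.02393711e+02  6.70934093e-03
  7.69893656e+01 -1.24675012e+02]
{'fovy': 67.57328685357126, 'cx': 318.53951096967194, 'cy': 194.4654046143879, 'world_from_camera': array([[ 3.07523288e-02,  9.58464009e-01,  2.83550766e-01,
         3.91686692e+02],
       [ 9.99527028e-01, -2.95240414e-02, -8.60534701e-03,
        -1.97783193e+02],
       [ 1.23649169e-04,  2.83681289e-01, -9.58918615e-01,
         3.68561361e+02],
       [ 0.00000000e+00,  0.00000000e+00,  0.00000000e+00,
         1.00000000e+00]])}
[    36      0    604    311 107329] [342.2 157.6] [ 443.2 -175.    63. ] [ 449.8 -248.6    0.5]
[292  71  17  25 321] [299.5  83.5] [ 370.4 -215.4   63. ] [ 366.5 -219.2    0.5]
[372  73  33  22 353] [391.9  86.6] [ 375.9 -126.5   63. ] [ 373.7 -110.7    0.6]
[263 155  19  28 319] [270.7 165.7] [ 449.4 -249.1   63. ] [ 452.5 -252.    45.5]
[424 155  15  39 330] [431.1 168.6] [457.6 -82.8  63. ] [460.7 -75.5  45.6]
[397 166  16  38 479] [404.6 184.2] [ 473.5 -109.4   63. ] [ 473.2 -109.5   63.4]
[287 174  24  23 432] [298.8 184.9] [ 470.8 -221.    63. ] [ 470.8 -221.1   63.4]
[341 174  23  22 471] [351.6 184.7] [ 472.4 -165.3   63. ] [ 472.3 -165.    63.4]
[349 250  51  31 972] [371.8 266.6] [ 570.3 -142.1   63. ] [ 567.2 -144.1   68.7]
[ 126  343   71   37 2362] [162.2 360.8] [ 697.1 -406.8   63. ] [ 7.591e+02 -4.495e+02  7.000e-01]
[311 343  19  37 587] [320.9 362. ] [ 705.2 -204.4   63. ] [ 7.707e+02 -2.056e+02  6.000e-01]
[ 444  343  112   46 2124] [509.8 360.2] [709.9  36.5  63. ] [7.594e+02 9.040e+01 6.000e-01]
[ 442  355   85   26 1180] [489.  363.8] [714.8  10.7  63. ] [7.795e+02 5.740e+01 5.000e-01]
```

View pics/w0.png

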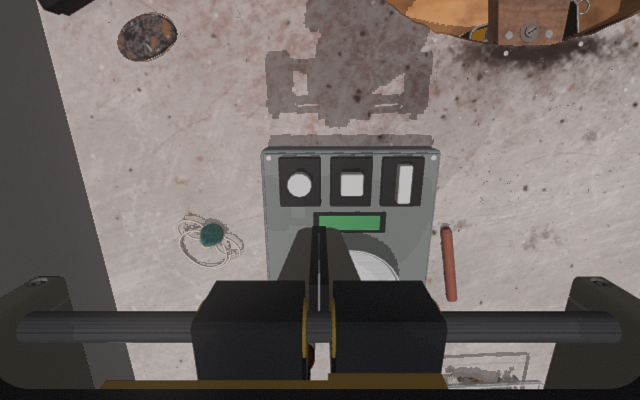

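The wrist view shows the round key at (299,185), the square at (352,185) and the bar at (405,184). They measure at z 63, within 3 mm of the top-camera estimate. Now to just above the round key.

Request:
{"op": "drive_tool", "data": {"deltas": [[[-0.003,-0.027,-0.03],0,1],[[-0.003,-0.027,-0.07],0,1],[[-0.003,-0.027,-0.11],0,1],[[-0.003,-0.027,-0.15],0,1],[[-0.003,-0.027,-0.18],0,1],[[-0.003,-0.027,-0.2],0,1],[[-0.003,-0.027,-0.2],0,1],[[-0.003,-0.027,-0.2],0,1]]}}

```text
time_s: 2.82
eef_pos: [470.7, -214.3, 87.2]
ee_rot: [[0.03, -0.001, -1.0], [1.0, 0.001, 0.03], [0.001, -1.0, 0.001]]
ft_force: [-0.4, -0.9, 0.1]
grip_width: 0.6
```

Request:
{"op": "drive_tool", "data": {"deltas": [[[0.003,-0.01,0],0,1],[[0.003,-0.01,-0.01],0,1],[[0.003,-0.01,-0.018],0,1],[[0.003,-0.01,-0.022],0,1],[[0.003,-0.01,-0.025],0,1],[[0.003,-0.01,-0.027],0,1],[[0.003,-0.01,-0.029],0,1],[[0.003,-0.01,-0.03],0,1]]}}

```text
time_s: 3.48
eef_pos: [472.5, -220.4, 69.4]
ee_rot: [[0.03, -0.0, -1.0], [1.0, 0.0, 0.03], [0.0, -1.0, 0.0]]
ft_force: [-1.4, 1.0, 2.4]
grip_width: 0.3
```

Request:
{"op": "drive_tool", "data": {"deltas": [[[0,0,-0.002],0,1],[[0,0,-0.003],0,1],[[0,0,-0.005],0,1],[[0,0,-0.006],0,1],[[0,0,-0.007],0,1],[[0,0,-0.008],0,1],[[0,0,-0.008],0,1],[[0,0,-0.008],0,1]]}}

```text
time_s: 4.15
eef_pos: [472.9, -220.8, 64.4]
ee_rot: [[0.031, 0.001, -1.0], [1.0, -0.001, 0.031], [-0.001, -1.0, -0.001]]
ft_force: [-0.5, 0.2, -0.7]
grip_width: 0.4
```

Run:
```python
from bench import sensors
s=sensors.read_state();print(s["eef_pos"],s["ft_force"])
```

```text
[ 472.91637264 -220.75275455   64.39693682] [-0.51882995  0.24639253 -0.73959482]
```

Request:
{"op": "drive_tool", "data": {"deltas": [[[0,0,0.03],0,1],[[0,0,0.06],0,1],[[0.004,0.05,0.06],0,1],[[0.004,0.1,0.06],0,1],[[0.004,0.15,0.06],0,1],[[0.004,0.187,0.06],0,1],[[0.004,0.187,0.06],0,1],[[0.004,0.187,0.06],0,1]]}}

```text
time_s: 4.82
eef_pos: [475.3, -107.8, 100.5]
ee_rot: [[0.028, 0.001, -1.0], [1.0, -0.001, 0.028], [-0.001, -1.0, -0.001]]
ft_force: [-0.6, 0.6, 0.0]
grip_width: 0.4
```

```bash
cat > look.py <<'E'
import sys
from bench import sensors,eyes
from h import *
import cv2
s=sensors.read_state();print(s["time_s"],s["eef_pos"],s["ft_force"])
c=eyes.get_calibration("wrist");p,d=eyes.grab_frame("wrist");cv2.imwrite(f"pics/{sys.argv[1]}.png",p)
P=cloud(c,d);Z=P[...,2]
for n,x,y in[("round",472.5,-220.3),("sq",473.5,-164.5),("bar",475,-108.7)]:
    m=(np.hypot(P[...,0]-x,P[...,1]-y)<5)&(Z<75);print(n,m.sum(),np.median(Z[m]).round(2) if m.any() else None)
E
python3 look.py w1
```

```text
4.8167 [ 475.30095445 -107.79386791  100.49632732] [-0.57181278  0.57204909  0.03667801]
round 135 56.51
sq 141 63.57
bar 100 63.52
```

View pics/w1.png

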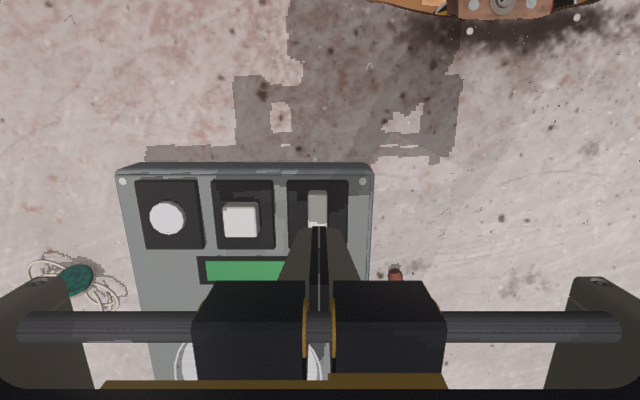

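The round key at (167,218) is down about 7 mm. The square and bar are still up, and the fingers are in line with the bar at (318,207).

Request:
{"op": "drive_tool", "data": {"deltas": [[[0,0,-0.02],0,1],[[0,0,-0.035],0,1],[[0,0,-0.043],0,1],[[0,0,-0.046],0,1],[[0,0,-0.048],0,1],[[0,0,-0.05],0,1],[[0,0,-0.051],0,1],[[0,0,-0.052],0,1]]}}

```text
time_s: 5.53
eef_pos: [475.2, -108.6, 69.7]
ee_rot: [[0.03, 0.0, -1.0], [1.0, -0.001, 0.03], [-0.001, -1.0, -0.0]]
ft_force: [-2.0, 0.1, 1.9]
grip_width: 0.8
```

Request:
{"op": "drive_tool", "data": {"deltas": [[[0,0,-0.002],0,1],[[0,0,-0.003],0,1],[[0,0,-0.005],0,1],[[0,0,-0.006],0,1],[[0,0,-0.007],0,1],[[0,0,-0.008],0,1],[[0,0,-0.008],0,1],[[0,0,-0.008],0,1]]}}

```text
time_s: 6.2
eef_pos: [475.4, -108.3, 64.5]
ee_rot: [[0.031, 0.001, -1.0], [1.0, -0.0, 0.031], [0.0, -1.0, -0.001]]
ft_force: [0.5, -1.1, 1.4]
grip_width: 0.4
```

Request:
{"op": "drive_tool", "data": {"deltas": [[[0,0,0.03],0,1],[[0,0,0.07],0,1],[[0.05,-0.02,0.07],0,1],[[0.1,-0.045,0.07],0,1],[[0.15,-0.07,0.07],0,1],[[0.2,-0.09,0.07],0,1],[[0.215,-0.098,0.07],0,1],[[0.215,-0.098,0.07],0,1]]}}

```text
time_s: 6.87
eef_pos: [605.8, -167.8, 105.9]
ee_rot: [[0.031, 0.001, -1.0], [1.0, 0.0, 0.031], [0.0, -1.0, -0.001]]
ft_force: [-0.2, 0.5, 0.3]
grip_width: 0.5
```

```bash
python3 look.py w2
python3 - <<'E'
from bench import eyes
import cv2
p,d=eyes.grab_frame("side");cv2.imwrite("pics/s1.png",cv2.resize(p[130:330,130:380],None,fx=3,fy=3))
E
```

```text
6.8667 [ 605.77532647 -167.80781575  105.8777937 ] [-0.22139202  0.53360724  0.3356726 ]
round 226 56.4
sq 240 63.45
bar 224 56.75
```

View pics/s1.png

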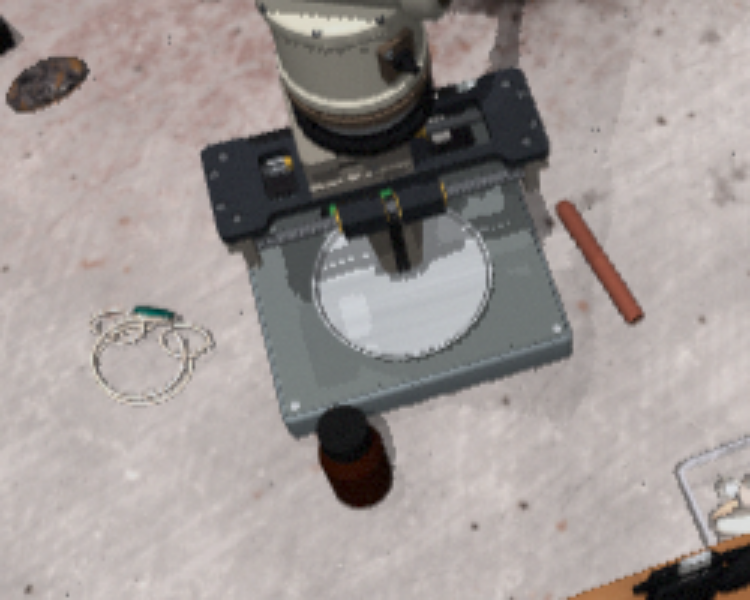

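Both keys are down about 7 mm and the square is up. In the side view the fingertips are over the pan's middle at (400,270), and the bottle, bangle and stick are clear. Now descending.

Request:
{"op": "drive_tool", "data": {"deltas": [[[0,0,-0.02],0,1],[[0,0,-0.035],0,1],[[0,0,-0.043],0,1],[[0,0,-0.047],0,1],[[0,0,-0.05],0,1],[[0,0,-0.052],0,1],[[0,0,-0.053],0,1],[[0,0,-0.053],0,1]]}}

```text
time_s: 7.63
eef_pos: [604.2, -167.2, 75.0]
ee_rot: [[0.03, 0.0, -1.0], [1.0, -0.0, 0.03], [-0.0, -1.0, -0.0]]
ft_force: [-1.6, 1.0, 0.7]
grip_width: 0.5
```

Request:
{"op": "drive_tool", "data": {"deltas": [[[0,0,-0.002],0,1],[[0,0,-0.004],0,1],[[0,0,-0.006],0,1],[[0,0,-0.007],0,1],[[0,0,-0.008],0,1],[[0,0,-0.008],0,1],[[0,0,-0.008],0,1],[[0,0,-0.008],0,1]]}}

```text
time_s: 8.3
eef_pos: [604.4, -167.3, 70.2]
ee_rot: [[0.031, 0.001, -1.0], [1.0, -0.0, 0.031], [-0.0, -1.0, -0.001]]
ft_force: [0.8, 0.1, 3.2]
grip_width: 0.4
```

```bash
python3 look.py w3;python3 look.py w4
python3 - <<'E'
from bench import eyes
from h import *
import cv2
c=eyes.get_calibration("side")
p,d=eyes.grab_frame("side");cv2.imwrite("pics/s2.png",cv2.resize(p[130:330,130:380],None,fx=3,fy=3))
P=cloud(c,d)
q=np.hypot(P[...,0]-605,P[...,1]+167.5);m=(q<45)&(P[...,0]>622)&(P[...,2]<75)
print("pan z",m.sum(),np.median(P[m][:,2]))
m=(P[...,0]>655)&(P[...,0]<675)&(abs(P[...,1]+150)<40);print("case z",np.median(P[m][:,2]))
E
```

```text
8.3 [ 604.40186332 -167.26526999   70.18391121] [0.77536999 0.09349235 3.15574338]
round 294 56.37
sq 210 63.47
bar 263 56.58
8.35 [ 604.41580824 -167.27048733   70.18458585] [0.38377308 0.29384096 2.89580178]
round 293 56.45
sq 209 63.53
bar 264 56.57
pan z 387 61.20869740039802
case z 44.560651845358905
```

View pics/s2.png

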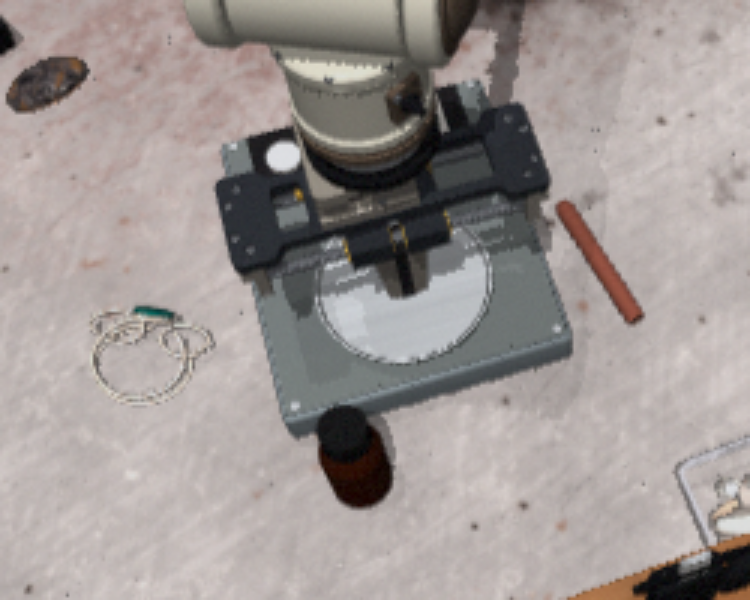

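The side view shows the fingertips pressing mid-pan at (400,285), with the loose objects unmoved. The estimates are 5.8 mm (TCP), 6.8 mm (depth) and about 7.5 mm (force). I'll push 0.6 mm more and hand in.

Request:
{"op": "drive_tool", "data": {"deltas": [[[0,0,-0.001],0,1],[[0,0,-0.001],0,1],[[0,0,-0.001],0,1],[[0,0,-0.001],0,1],[[0,0,-0.001],0,1],[[0,0,-0.001],0,1],[[0,0,-0.001],0,1],[[0,0,-0.001],0,1]]}}

```text
time_s: 9.12
eef_pos: [604.3, -167.2, 69.4]
ee_rot: [[0.03, 0.0, -1.0], [1.0, -0.0, 0.03], [-0.0, -1.0, -0.0]]
ft_force: [1.5, -0.4, 2.3]
grip_width: 0.3
```

```bash
python3 look.py w5; python3 -c "
from bench import robot
print(robot.hand_in())"
```

```text
9.1167 [ 604.25246273 -167.22296157   69.44836252] [ 1.4898065  -0.3577139   2.33848686]
round 298 56.38
sq 210 63.3
bar 267 56.66
the job is handed in; nothing more can be done
None
```

I pressed the round key, then the bar key, then pushed the pan about half-way down with closed fingertips. I handed the job in at about 9 s while still holding the pan there.

- **Keys:** the last wrist-camera depth put the round key at 56.4 mm and the bar key at 56.7 mm. That is about 6.5–7 mm down for both, short of their 9 mm stop. The square key was still up at 63.3 mm.
- **Pan:** the final tool height gives about 6.6 mm down and the push read 2.3 N, equal to roughly 6 mm of spring. The 14 mm stop was not reached. The estimates differed by up to about 2 mm: just before the last 0.6 mm step the tool height said 5.8 mm, camera depth 6.8 mm and force about 7.5 mm.
- **Loose objects:** the bottle, bangle and stick looked unmoved between the last two side views, before and during the pan press. I took no picture of them after the final 0.6 mm step.

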